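# Hang the agar plug punch up to dry in the ring it fits

### The job

Take the blue-handled agar plug punch out of its sloping cradle and hang it up to dry in the three-ring holder: lower it upright, handle first, through the ring and guide the handle well in before you let go, until its steel head rests on the ring. Only one of the three green rings is wide enough for the handle and it is not known beforehand which, so try them in turn. Leave everything else on the bench where it is.

Things in the scene. Friction and masses are not known exactly. Their poses are not given: they have to be found in the camera images.
- punch: Agar plug punch, 0.16 kg. Origin: centre of the handle's free end; z runs along it to the head. Along z: round blue handle, 14 diameter, to 100 (first 8 taper up from 8 diameter); steel head, 28 diameter, 100 to 134; brass tube, 12 diameter, to 148. It starts in the cradle's groove, z 0.58 rad from vertical, leaning roughly to the robot, head up; head and top 15 of handle stand free.
- punch_seat (a point): Centre of the flat underside of the punch's head, where handle and head meet, 100 along the punch's z from its origin; same axes as the punch.
- cradle: White V-groove cradle fixed to the bench on a grey base 130 x 80. Origin on the bench; the groove slopes up towards the cradle's -x, which is roughly towards the robot. The punch's handle end stands on a ledge 40 along +x and 30 above the origin.
- holder: Aluminium holder fixed to the bench: base 140 x 140 x 12 thick (x -40 to +100), two posts and a 121 high beam at x = +82 (away from the robot), with arms carrying three green rings in a row along y, 50 apart, axes vertical. Origin on the bench below the middle ring. Nothing stands higher than the rings' tops.
- ring_left (a point): Centre of the top face of the holder's +y end ring, 125 above the bench, z up. All three green rings are alike outside: 30 across, 16 tall, open at both ends. One has a 17 bore, which takes the handle but not the head; the two others have 10 bores, into which the handle's tapered end goes only some 3. Which is which changes from start to start.
- ring_mid (a point): Centre of the top face of the holder's middle ring, 125 above the bench, z up. All three green rings are alike outside: 30 across, 16 tall, open at both ends. One has a 17 bore, which takes the handle but not the head; the two others have 10 bores, into which the handle's tapered end goes only some 3. Which is which changes from start to start.
- ring_right (a point): Centre of the top face of the holder's -y end ring, 125 above the bench, z up. All three green rings are alike outside: 30 across, 16 tall, open at both ends. One has a 17 bore, which takes the handle but not the head; the two others have 10 bores, into which the handle's tapered end goes only some 3. Which is which changes from start to start.
- dish_brown: Closed petri dish with a brown colony, 92 across, 15 tall; loose, to be left alone. Origin at the centre of its underside.
- dish_white: Closed petri dish with a white colony, 92 across, 15 tall; loose, to be left alone. Origin at the centre of its underside.
- dish_cream: Closed petri dish with a cream-grey colony, 92 across, 15 tall; loose, to be left alone. Origin at the centre of its underside.
- mouse: Grey computer mouse, 105 x 58 x 31 tall; loose, to be left alone. Origin at the centre of its underside.
- slides_yellow: Yellow slide box, 82 x 60 x 30 tall; loose, to be left alone. Origin at the centre of its underside.
- slides_blue: Blue slide box, 82 x 60 x 30 tall; loose, to be left alone. Origin at the centre of its underside.
- bottle: Amber bottle with a blue cap, 52 across, 110 tall; loose, to be left alone. Origin at the centre of its underside.
There are look-alikes about, which are no part of the job. What is shaped like the punch but brown, pink or turquoise is not meant.

How it is judged:
By the outcome, as a careful person would: the job done as asked, in the order asked, and still so for the second after the job is handed in, with the robot touching nothing.
It also fails if it takes over 48 s, if anything falls off the work surface, if the arm or the gripper's body presses on something with over 40 N, if the wrist force passes 120 N, or if a joint passes its speed limit or range.

### The arm

A 6-joint arm with a two-finger parallel gripper is mounted at the origin on the work surface. World frame = base frame: x ahead of the robot, y to its left, z up, the work surface at z = 0. Lengths are in m, angles in rad, forces in N, time in s.
With the tool pointing down it reaches from about 0.35 to 0.975 m from the base axis. Payload 4.9 kg.
Tool frame: the origin (TCP) lies between the finger pads; the fingertips stand 14 mm ahead of it and the grasp point (between the pads) lies 5 mm behind it (manip.finger_overhang is the distance from the TCP to the fingertips, in m); z points along the fingers, y is the line along which they close (so a half turn about z gives the same grasp; the last joint's range is limited). The gripper opens to 85 mm and grips with 20 to 120 N. Pads are 22 mm wide; open, the fingers measure 114 mm over their backs; the gripper's body (76 mm by 85 mm) begins 54 mm behind the grasp point. The pads swing forward as they close: fully open they stand 13 mm farther back than shut.
Start: joints at [1.117, 0.053, 1.613, -0, 1.476, -0.119], TCP at [0.205, 0.59, 0.245] pointing down, gripper open.
Joint ranges: [-3.01, 3.01], [-1.01, 2.22], [0.06, 2.58], [-1.02, 4.17], [0.09, 2.62], [-3.14, 3.14]. Speed limits (rad/s): [2.57, 2.57, 3.14, 3.14, 3.14, 3.14].

### API

Orientations are given as a unit quaternion [w, x, y, z].
In Python, from plant import manip, grab_frame gives the robot as it stands.
- The arm moves only by the tool servo_tool, never from a script. Its argument "deltas" is a list that holds one entry, the list of rows, each a list of 5 numbers: the opening in per cent of the stroke, from 0 (shut) to 100 (fully open), then the shift along the world's x, y, z in m, then the turn about the world's z in degrees. A call has exactly 8 rows; each row shifts and turns the commanded pose from where the row before left it; what a row does not reach is not made up. A row lasts 1/10 s, in which the tool goes at most 50 mm and 8.59 degrees, less where a joint would pass 70% of its speed; a pose out of reach is approached as far as the arm can. A call is refused whole if a number of a shift passes 0.05 or a number of a turn 8.59, either way. A call with a gripper value outside its range is refused whole. The fingers move at their own pace and stop on an object; the grip force is fixed at half the most. Time passes only in rows, so rows that do not move let the fingers close, or fill a call up. It gives the time, the measured TCP pose, the force, the opening and the grip force at its end, in the units of the state.
- manip.state(): the state, without advancing time (a new reading comes with each control period).
- grab_frame(name): name is "side" or "top" or "wrist"; returns a dict with "pixels" (480x640x3 uint8, red, green, blue), "z_map" (480x640 float32, m along the optical axis (not along the pixel's ray), 0 where there is no reading), "fx", "fy", "cx", "cy" (pixels), "rvec" (rotation vector, rad) and "tvec" (3), from world to camera coordinates, as OpenCV has them; the wrist camera has in their place "T_tool_cam" (4x4, takes a point from camera to tool coordinates, whose origin is the TCP and whose axes are the flange's). Camera axes: x right, y down, z forward; pixel columns grow to the right and rows downward; lengths in m; the calibration is good to about 2 mm. A picture is of the moment at which its call begins: read the wrist's pose just before it.
- manip.job_done(): hands the job in; it is judged then, once.
The state is a dict: "time": time; "joint_pos": joint angles; "joint_vel": joint speeds; "joint_efforts": joint torques, N m; "tool_pos": TCP position; "tool_rot": TCP orientation; "contact_force": force on the tool from outside, world axes, zero at the start; "ft_torque": the same for the moment, N m; "gripper_width": opening from 0.0 (shut) to 1.0 (fully open); "grasp_force": force on a finger pad.
Only numpy, scipy, OpenCV 4.12 (cv2) and the standard library are available. Lean on these libraries where they do the work, as an engineer would, in place of code of your own. Each camera call takes 0.05 s, during which the arm holds its last target. There are 200 camera calls.

## Working session

There is one attempt and no reset: what is moved stays moved. The work goes in short steps, Python scripts to look and compute and a tool call to move; the robot and the scene stay as the last step left them, time stands still between calls to the robot, and variables do not carry over. Pictures are saved under pics/ and viewed, at most 10 in all, crops included, and the job is handed in when it is done.

Besides the shell and the picture viewer there is one more tool, called after "Call:" by a JSON object that holds its "fn" and its "kwargs", one argument or row to a line. servo_tool: Moves the arm, as the interface text tells. Its arguments: {"type":"object","properties":{"deltas":{"type":"array"}},"required":["deltas"]}

```bash
mkdir -p pics
cat > h.py <<'E'
import numpy as np, cv2
from plant import manip, grab_frame
def save(n,f): cv2.imwrite('pics/'+n, cv2.cvtColor(f,cv2.COLOR_RGB2BGR))
def pts(name):
    """frame and HxWx3 world points"""
    s=manip.state(); g=grab_frame(name); z=g['z_map']
    v,u=np.mgrid[0:480,0:640]
    P=np.stack([(u-g['cx'])/g['fx']*z,(v-g['cy'])/g['fy']*z,z],-1)
    if 'rvec' in g:
        R=cv2.Rodrigues(np.array(g['rvec'],float))[0]; W=(P-np.array(g['tvec']).ravel())@R
    else:
        from scipy.spatial.transform import Rotation as Ro
        w,x,y,zz=s['tool_rot']; T=np.array(g['T_tool_cam']); 
        W=(P@T[:3,:3].T+T[:3,3])@Ro.from_quat([x,y,zz,w]).as_matrix().T+np.array(s['tool_pos'])
    W[z==0]=np.nan
    return g['pixels'],W
E
python3 - <<'E'
from h import *
s=manip.state();print(s, manip.finger_overhang)
for n in('top','side'):
    p,W=pts(n);save(n+'1.png',p);np.save(n+'W.npy',W);np.save(n+'P.npy',p)
E
```

```text
{'time': 0.0, 'joint_pos': array([ 1.11697190e+00,  5.33377572e-02,  1.61432837e+00, -8.34650313e-07,
        1.47599616e+00, -1.19026741e-01]), 'joint_vel': array([ 0.00054317, -0.00055175,  0.00011853, -0.00019026, -0.00105064,
       -0.00080997]), 'joint_efforts': array([-2.90627404e-04, -3.93690956e+01, -3.70175529e+01, -1.74523120e-04,
        7.05780520e-03, -1.93313508e-05]), 'tool_pos': array([0.20510851, 0.58974232, 0.2440543 ]), 'tool_rot': array([-2.91963105e-04,  1.66617992e-01,  9.86020980e-01, -9.92774640e-04]), 'contact_force': array([ 0.64208724,  0.13774293, -0.34212899]), 'ft_torque': array([-0.00431458,  0.0299013 ,  0.01205918]), 'grasp_force': 0.0, 'gripper_width': 1.0022094176944474} 0.014
```

View pics/top1.png

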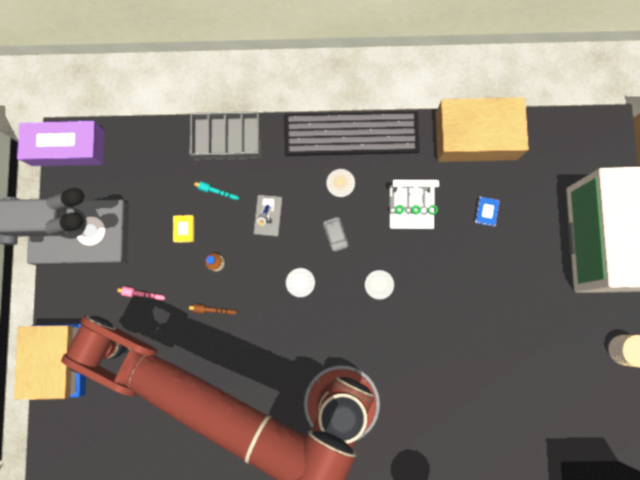

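View pics/side1.png

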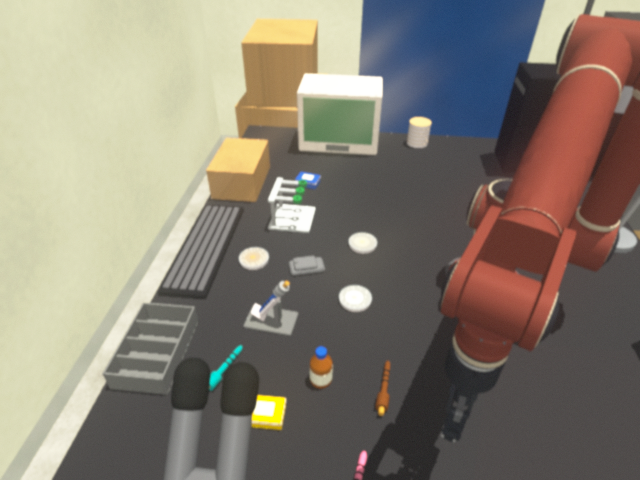

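Candidates in the top view are the punch in the cradle (264,212), turquoise (215,190), pink (140,294) and brown (212,309). The one in the cradle fits the description. I'll check it in a close crop and measure it.

Run:
```python
from h import *
p=np.load('topP.npy');W=np.load('topW.npy')
a=cv2.resize(p[185:245,240:300],(480,480),interpolation=cv2.INTER_CUBIC);
q=np.load('sideP.npy');b=cv2.resize(q[272:336,240:304],(320,320),interpolation=cv2.INTER_CUBIC)
c=np.zeros((480,800,3),np.uint8);c[:,:480]=a;c[:320,480:]=b;save('crop1.png',c)
# green rings
h=cv2.cvtColor(p,cv2.COLOR_RGB2HSV)
m=((h[...,0]>50)&(h[...,0]<80)&(h[...,1]>120)&(W[...,2]>.1)&(W[...,2]<.14)).astype(np.uint8); m[:,:380]=0;m[:,450:]=0
n,l,st,ce=cv2.connectedComponentsWithStats(m)
for i in range(1,n):
    if st[i,4]>5: print('ring',st[i],ce[i],np.nanmean(W[l==i],0))
for u,v in [(190,229),(215,262),(300,283),(340,183),(335,234)]: print(u,v,W[v,u])
# cradle base corners / holder base
for nm,(u0,u1,v0,v1) in dict(cradle=(245,295,188,245),holder=(380,445,175,235)).items():
    w=W[v0:v1,u0:u1];k=(w[...,2]>.004)&(w[...,2]<.018);xy=w[k][:,:2].astype(np.float32);print(nm,cv2.minAreaRect(xy))
w=W[185:245,240:300];k=w[...,2]>.03
np.set_printoptions(precision=3,suppress=True)
v,u=np.where(k);
for a_,b_ in zip(u,v): print(a_+240,b_+185,w[b_,a_],p[b_+185,a_+240])
```

```text
ring [396 206   8   7  32] [399.21875 208.9375 ] [ 0.5854304  -0.18867359  0.12574385]
ring [412 206   8   8  35] [415.45714286 209.34285714] [ 0.58334486 -0.23792231  0.1246893 ]
ring [433 206   5   8  24] [435.33333333 209.25      ] [ 0.58229656 -0.29802629  0.12504622]
190 229 [0.55114477 0.46807198 0.03835637]
215 262 [0.4395     0.37908876 0.08160731]
300 283 [0.37454436 0.12165972 0.01368397]
340 183 [ 0.69400091 -0.01190683  0.02300626]
335 234 [0.52586922 0.0075825  0.03678298]
cradle ((0.5943227410316467, 0.21868041157722473), (0.15988758206367493, 0.18570613861083984), 89.55474090576172)
holder ((0.6220307350158691, -0.243587926030159), (0.20760990679264069, 0.19695736467838287), 88.18291473388672)
264 198 [0.645 0.231 0.045] [238 231 224]
265 198 [0.645 0.228 0.044] [235 228 221]
266 198 [0.646 0.225 0.042] [230 222 213]
267 198 [0.646 0.222 0.04 ] [222 214 204]
268 198 [0.646 0.219 0.042] [223 216 205]
269 198 [0.646 0.216 0.037] [226 220 212]
263 199 [0.642 0.234 0.047] [247 243 236]
264 199 [0.642 0.231 0.044] [254 252 249]
265 199 [0.643 0.229 0.041] [254 252 250]
266 
[... 10746 characters left out ...]
3 0.222 0.132] [226 222 212]
265 222 [0.551 0.217 0.143] [205 202 192]
270 222 [0.569 0.214 0.033] [107 106 101]
258 223 [0.55  0.24  0.131] [229 209 176]
259 223 [0.548 0.235 0.146] [243 209 133]
260 223 [0.546 0.231 0.153] [249 213 105]
261 223 [0.547 0.229 0.149] [248 210 109]
262 223 [0.546 0.225 0.157] [237 203 142]
263 223 [0.549 0.224 0.138] [225 211 189]
264 223 [0.548 0.22  0.143] [223 220 209]
265 223 [0.549 0.218 0.138] [202 198 189]
259 224 [0.546 0.236 0.136] [239 209 148]
260 224 [0.543 0.231 0.157] [247 214 127]
261 224 [0.543 0.228 0.156] [244 210 133]
262 224 [0.544 0.226 0.147] [234 209 166]
263 224 [0.546 0.224 0.134] [226 218 200]
264 224 [0.544 0.22  0.145] [217 214 203]
```

View pics/crop1.png

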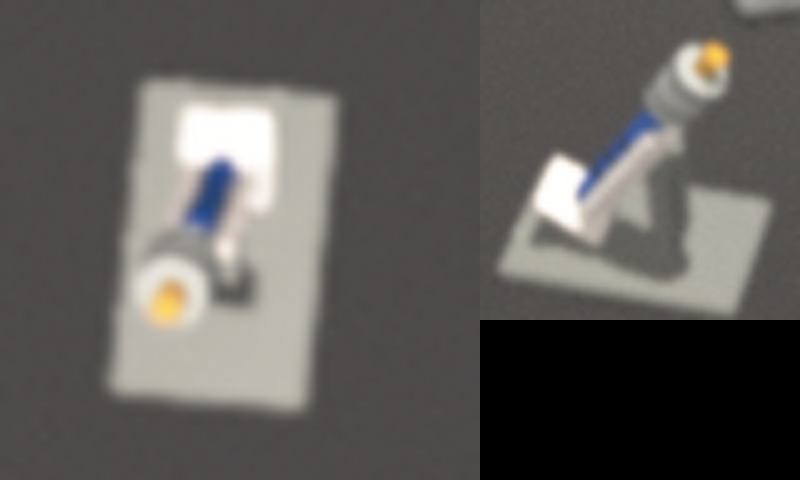

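The crop shows the blue handle, steel head and brass tube at top-view (261,220), with the handle end near (267,205), so this is the right one. I'm moving to a hover for a wrist-camera look.

Call:
{"fn": "servo_tool", "kwargs": {
  "deltas": [
    [[100, 0.03, -0.038, 0.005, 1.7], [100, 0.03, -0.038, 0.005, 1.7], [100, 0.03, -0.038, 0.005, 1.7], [100, 0.03, -0.038, 0.005, 1.7], [100, 0.03, -0.038, 0.005, 1.7], [100, 0.03, -0.038, 0.005, 1.7], [100, 0.03, -0.038, 0.005, 1.7], [100, 0.03, -0.038, 0.005, 1.7]]
  ]
}}

```text
time: 0.9
tool_pos: [0.446, 0.2845, 0.2851]
tool_rot: [-0.0, 0.048, 0.999, -0.0]
contact_force: [-0.7, 1.1, 0.4]
gripper_width: 1.0
grasp_force: 0.0
```

Call:
{"fn": "servo_tool", "kwargs": {
  "deltas": [
    [[100, 0.025, -0.025, 0.005, 0], [100, 0.025, -0.025, 0.005, 0], [100, 0, 0, 0, 0], [100, 0, 0, 0, 0], [100, 0, 0, 0, 0], [100, 0, 0, 0, 0], [100, 0, 0, 0, 0], [100, 0, 0, 0, 0]]
  ]
}}

```text
time: 1.7
tool_pos: [0.4949, 0.2369, 0.2952]
tool_rot: [-0.0, 0.048, 0.999, -0.0]
contact_force: [0.1, -0.3, 0.4]
gripper_width: 0.999
grasp_force: 0.0
```

Run:
```python
from h import *
p,W=pts('wrist');save('w1.png',p);np.save('w1W.npy',W);np.save('w1P.npy',p)
g=grab_frame('top')
R=cv2.Rodrigues(np.array(g['rvec'],float))[0];t=np.array(g['tvec']).ravel();C=-R.T@t
for z in(0.01,):
  c=[]
  for u,v in [(257.5,195),(282.25,196.9),(278,236.2),(253.75,233.75)]:
    d=R.T@np.array([(u-g['cx'])/g['fx'],(v-g['cy'])/g['fy'],1]);c.append((C+d*(z-C[2])/d[2])[:2])
  c=np.array(c);print(c.round(4),c.mean(0))
  print(np.degrees(np.arctan2(*(c[0]-c[3])[::-1])),np.degrees(np.arctan2(*(c[1]-c[2])[::-1])))
s=manip.state();print(s['time'],s['tool_pos'],s['tool_rot'])
```

```text
[[0.663  0.2565]
 [0.655  0.1761]
 [0.5265 0.1908]
 [0.536  0.2688]] [0.59514077 0.22307228]
-5.552310636861385 -6.514769832568294
1.8 [0.49507769 0.23664882 0.29528239] [-8.76803926e-06  4.83410020e-02  9.98830890e-01 -1.39236221e-06]
```

View pics/w1.png

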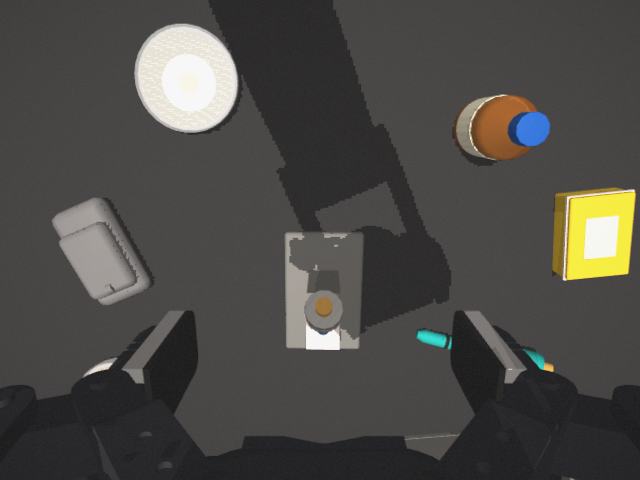

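The wrist view shows the cradle square to the image (corners 286,233 to 361,349), so the yaw already fits. The tube tip is at (323,306), with the head around it.

Run:
```python
from h import *
np.set_printoptions(precision=4,suppress=True)
p=np.load('w1P.npy');W=np.load('w1W.npy')
a=np.radians(-5.5);ex=np.array([np.cos(a),np.sin(a)]);ey=np.array([-ex[1],ex[0]])
print('tube',W[303:309,320:326].reshape(-1,3).mean(0))
s=W[230:352,284:364].reshape(-1,3);b=s[(s[:,2]<.02)&(s[:,2]>.004)]
A=b[:,:2]@ex;B=b[:,:2]@ey
print('base z',np.median(b[:,2]),'x',A.min(),A.max(),'y',B.min(),B.max())
o=(A.min()+A.max())/2*ex+(B.min()+B.max())/2*ey;print('orig',o)
h=s[s[:,2]>.09];q=np.c_[(h[:,:2]-o)@ex,(h[:,:2]-o)@ey,h[:,2]]
for z0 in np.arange(.09,.17,.008):
    k=q[(q[:,2]>=z0)&(q[:,2]<z0+.008)]
    if len(k):print(round(z0,3),len(k),'x',k[:,0].min(),k[:,0].max(),'y',k[:,1].min(),k[:,1].max())
for al in(.117,.122):
    g=o+(.04-al*np.sin(.58))*ex;print(al,g,.03+al*np.cos(.58))
```

```text
tube [0.5466 0.2317 0.1538]
base z 0.009824291732887569 x 0.5073097629383172 0.6372019820926541 y 0.24201933848821308 0.32343052655886284
orig [0.5967 0.2266]
0.09 1 x -0.01307927938431381 -0.01307927938431381 y -0.015624043255140002 -0.015624043255140002
0.098 2 x -0.018047438073816827 -0.01774956236937012 y -0.015263829711456366 -0.015210522861941144
0.114 2 x -0.01428088140213543 -0.013850964348962474 y -0.005723439804529321 0.006763517924677312
0.122 29 x -0.026130169811302853 -0.014043715063152794 y -0.012439190389436664 0.013464353789256058
0.13 224 x -0.05390782687598283 -0.018124447677487297 y -0.013249145506639323 0.014398335231334531
0.138 552 x -0.051675381230583226 -0.023760647613631457 y -0.01322136475238898 0.014372617023483693
0.146 378 x -0.05567925149739586 -0.028728575893221062 y -0.010734487251396188 0.011941574789443512
0.154 114 x -0.05237810001382535 -0.043447784950337284 y -0.004841176920404435 0.006074665251888392
0.117 [0.5727 0.2289] 0.12786613004007688
0.122 [0.57   0.2291] 0.13204844328965282
```

Call:
{"fn": "servo_tool", "kwargs": {
  "deltas": [
    [[100, 0.0164, -0.0016, -0.02, 0], [100, 0.0164, -0.0016, -0.02, 0], [100, 0.0164, -0.0016, -0.02, 0], [100, 0.0165, -0.0015, -0.02, 0], [100, 0, 0, -0.025, 0], [100, 0, 0, -0.025, 0], [100, 0, 0, -0.025, 0], [100, 0, 0, -0.014, 0]]
  ]
}}

```text
time: 2.6
tool_pos: [0.5598, 0.2297, 0.1237]
tool_rot: [-0.002, 0.049, 0.999, -0.001]
contact_force: [-0.5, -0.4, -0.8]
gripper_width: 0.998
grasp_force: 0.0
```

Call:
{"fn": "servo_tool", "kwargs": {
  "deltas": [
    [[100, 0, 0, 0, 0], [30, 0, 0, 0, 0], [10, 0, 0, 0, 0], [0, 0, 0, 0, 0], [0, 0, 0, 0, 0], [0, 0, 0, 0, 0], [0, 0, 0, 0, 0], [0, 0, 0, 0, 0]]
  ]
}}

```text
time: 3.4
tool_pos: [0.5616, 0.23, 0.1277]
tool_rot: [0.001, 0.049, 0.999, 0.0]
contact_force: [-1.4, -1.4, 4.6]
gripper_width: 0.31
grasp_force: 58.7
```

The head is gripped (26 mm at 59 N). Next I lift it clear and carry it to the robot side of the holder.

Call:
{"fn": "servo_tool", "kwargs": {
  "deltas": [
    [[0, 0.006, 0, 0.01, 0], [0, 0.006, 0, 0.02, 0], [0, 0.004, 0, 0.025, 0], [0, 0, 0, 0.03, 0], [0, 0, 0, 0.03, 0], [0, 0, 0, 0.03, 0], [0, -0.005, -0.02, 0.025, 0], [0, -0.005, -0.04, 0.01, 0]]
  ]
}}

```text
time: 4.2
tool_pos: [0.568, 0.1713, 0.31]
tool_rot: [0.002, 0.047, 0.999, 0.001]
contact_force: [0.6, -0.6, -1.2]
gripper_width: 0.305
grasp_force: 59.3
```

Call:
{"fn": "servo_tool", "kwargs": {
  "deltas": [
    [[0, -0.008, -0.04, 0, 0.7], [0, -0.009, -0.04, 0, 0.7], [0, -0.009, -0.04, 0, 0.7], [0, -0.009, -0.04, 0, 0.7], [0, -0.009, -0.04, 0, 0.7], [0, -0.009, -0.04, 0, 0.7], [0, -0.009, -0.04, 0, 0.7], [0, -0.009, -0.04, 0, 0.6]]
  ]
}}

```text
time: 5.0
tool_pos: [0.4955, -0.1516, 0.3063]
tool_rot: [0.0, 0.0, 1.0, 0.0]
contact_force: [-0.0, -0.2, -1.7]
gripper_width: 0.31
grasp_force: 59.4
```

Call:
{"fn": "servo_tool", "kwargs": {
  "deltas": [
    [[0, 0, -0.03, 0, 0], [0, 0, -0.03, 0, 0], [0, 0, -0.03, 0, 0], [0, 0, 0, 0, 0], [0, 0, 0, 0, 0], [0, 0, 0, 0, 0], [0, 0, 0, 0, 0], [0, 0, 0, 0, 0]]
  ]
}}

```text
time: 5.8
tool_pos: [0.4962, -0.2392, 0.3064]
tool_rot: [0.0, 0.0, 1.0, -0.0]
contact_force: [0.4, 0.6, -0.9]
gripper_width: 0.311
grasp_force: 59.4
```

Run:
```python
from h import *
p,W=pts('wrist');save('w2.png',p);np.save('w2W.npy',W);np.save('w2P.npy',p)
s=manip.state();print(s['time'],s['tool_pos'],s['tool_rot'],s['contact_force'])
```

```text
5.85 [ 0.49620515 -0.23926295  0.30639842] [ 8.50432064e-05  1.18790012e-04  9.99999989e-01 -7.43236219e-06] [-0.22489236 -0.73771757 -1.85144025]
```

View pics/w2.png

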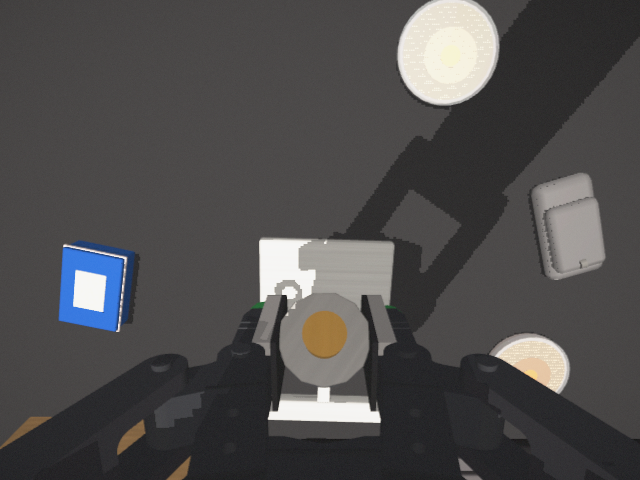

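The gripper hides the rings, so I'll take the holder pose from its base edges (front edge (260,239) to (393,240), yaw about 0). The side camera will give the punch tilt.

Run:
```python
from h import *
np.set_printoptions(precision=4,suppress=True)
W=np.load('w2W.npy')
s=W[225:300,235:420].reshape(-1,3);b=s[(s[:,2]>.006)&(s[:,2]<.02)]
print('z',np.median(b[:,2]),'x',np.percentile(b[:,0],[0,.5,1]),'y',np.percentile(b[:,1],[0,.5,99.5,100]))
# front edge slope
for v in (0,):
    e=[]
    for u in range(264,392,8):
        c=W[230:260,u];c=c[(c[:,2]>.006)&(c[:,2]<.02)];e.append(c[np.argmin(c[:,0]),:2])
    e=np.array(e);f=np.polyfit(e[:,1],e[:,0],1);print('front x at y=-.24',np.polyval(f,-.24),'slope',f[0])
p,W=pts('side');np.save('s2W.npy',W)
g=grab_frame('side');R=cv2.Rodrigues(np.array(g['rvec'],float))[0]
def pr(X): return cv2.projectPoints(np.array(X,float).reshape(-1,3),np.array(g['rvec'],float),np.array(g['tvec'],float),np.array([[g['fx'],0,g['cx']],[0,g['fy'],g['cy']],[0,0,1.]]),None)[0].reshape(-1,2)
c=pr([.53,-.24,.2])[0].astype(int);print(c)
print(pr([[.4962,-.2392,.311],[.4962,-.2392,.189],[.563,-.2392,.209]]))
x,y=c[0]-50,c[1]-40;print(x,y);save('s2.png',cv2.resize(p[y:y+75,x:x+100],(800,600),interpolation=cv2.INTER_CUBIC))
```

```text
z 0.011817701848663043 x [0.543  0.5441 0.5447] y [-0.3082 -0.3064 -0.1681 -0.1663]
front x at y=-.24 0.545393835559595 slope 0.03546321425805511
[316 170]
[[327.502  138.5926]
 [326.9836 174.0686]
 [306.127  167.2864]]
266 130
```

View pics/s2.png

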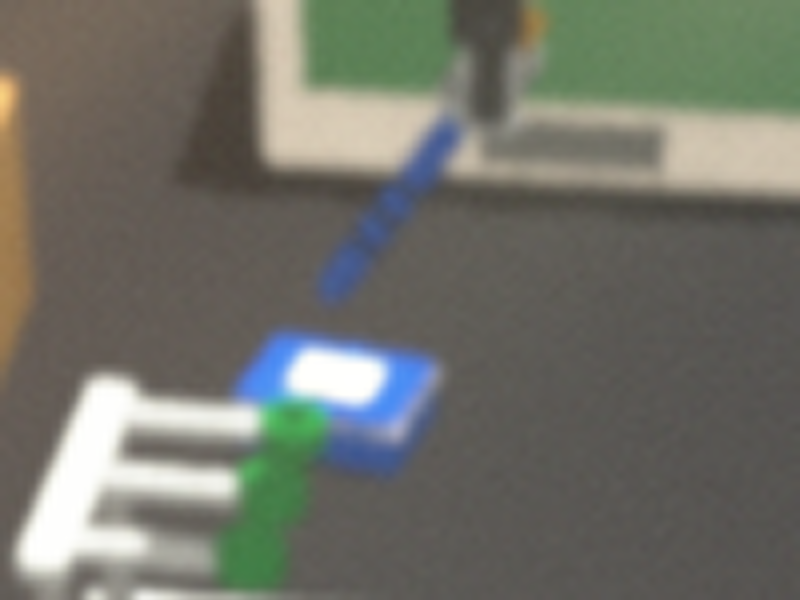

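The punch is still tilted about 33° in the grip. I'll turn it upright by pushing its handle gently against the robot-facing side of the fixed middle ring: back off, lower, then push +x.

Call:
{"fn": "servo_tool", "kwargs": {
  "deltas": [
    [[0, -0.015, 0.001, 0, 0], [0, -0.015, 0, -0.01, 0], [0, 0, 0, -0.03, 0], [0, 0, 0, -0.03, 0], [0, 0, 0, -0.03, 0], [0, 0, 0, -0.015, 0], [0, 0.005, 0, 0, 0], [0, 0.01, 0, 0, 0]]
  ]
}}

```text
time: 6.75
tool_pos: [0.4819, -0.2393, 0.1924]
tool_rot: [0.001, 0.001, 1.0, -0.0]
contact_force: [0.4, 0.0, -1.2]
gripper_width: 0.31
grasp_force: 59.5
```

Call:
{"fn": "servo_tool", "kwargs": {
  "deltas": [
    [[0, 0.01, 0, 0, 0], [0, 0.006, 0, 0, 0], [0, 0.006, 0, 0, 0], [0, 0.006, 0, 0, 0], [0, 0.006, 0, 0, 0], [0, 0.006, 0, 0, 0], [0, 0.005, 0, 0, 0], [0, 0, 0, 0, 0]]
  ]
}}

```text
time: 7.55
tool_pos: [0.5256, -0.2388, 0.1902]
tool_rot: [-0.001, 0.001, 1.0, 0.0]
contact_force: [-2.7, 0.6, -4.1]
gripper_width: 0.309
grasp_force: 59.5
```

Call:
{"fn": "servo_tool", "kwargs": {
  "deltas": [
    [[0, 0.006, 0, 0, 0], [0, 0.006, 0, 0, 0], [0, 0.006, 0, 0, 0], [0, 0.006, 0, 0, 0], [0, 0.006, 0, 0, 0], [0, 0.006, 0, 0, 0], [0, 0, 0, 0, 0], [0, 0, 0, 0, 0]]
  ]
}}

```text
time: 8.35
tool_pos: [0.5617, -0.239, 0.1912]
tool_rot: [-0.0, 0.001, 1.0, 0.0]
contact_force: [-3.8, 0.2, -0.3]
gripper_width: 0.312
grasp_force: 62.2
```

```bash
cat > tilt.py <<'E'
from h import *
import sys
np.set_printoptions(precision=4,suppress=True)
p,W=pts('side');s=manip.state();t=s['tool_pos'];print(s['time'],t,s['contact_force'])
d=W-t
m=(abs(d[...,0])<.09)&(abs(d[...,1])<.03)&(d[...,2]<-.02)&(d[...,2]>-.14)&(W[...,2]>.02)
h=cv2.cvtColor(p,cv2.COLOR_RGB2HSV);m&=(h[...,0]>105)&(h[...,0]<130)&(h[...,1]>90)
q=W[m];print(len(q))
if len(q)>8:
    c=np.median(q,0);_,_,V=np.linalg.svd(q-q.mean(0));v=V[0]*np.sign(V[0][2])
    print('lean deg x,y',np.degrees(v[:2]/v[2]),'mid',q.mean(0)-t,'z',q[:,2].min(),q[:,2].max())
    vv,uu=np.where(m);x,y=int(uu.mean())-40,int(vv.mean())-30
    save(sys.argv[1],cv2.resize(p[y:y+60,x:x+80],(800,600),interpolation=cv2.INTER_CUBIC))
E
python3 tilt.py s3.png
```

```text
8.4 [ 0.5617 -0.239   0.1912] [-3.5107 -0.548  -1.2123]
77
lean deg x,y [-6.988  -0.2051] mid [ 0.0011  0.0047 -0.0653] z 0.08490107471282628 0.17018497358810564
```

View pics/s3.png

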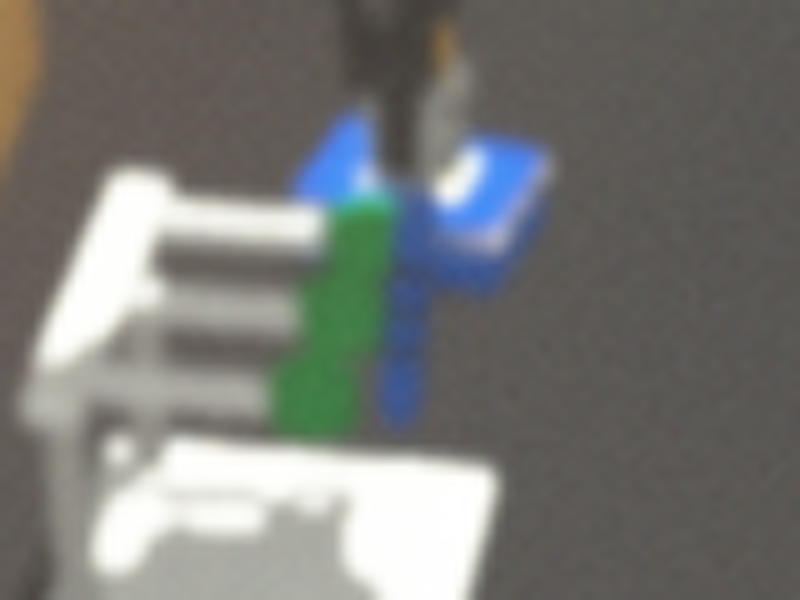

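It works; about 5–6° of lean remains. I'll push 6 mm more, back off, lift and measure in clear air.

Call:
{"fn": "servo_tool", "kwargs": {
  "deltas": [
    [[0, 0.003, 0, 0, 0], [0, 0.003, 0, 0, 0], [0, 0, 0, 0, 0], [0, -0.02, 0, 0, 0], [0, -0.03, 0, 0.02, 0], [0, -0.01, 0, 0.03, 0], [0, 0, 0, 0.02, 0], [0, 0, 0, 0, 0]]
  ]
}}

```text
time: 9.2
tool_pos: [0.5104, -0.2402, 0.2665]
tool_rot: [0.005, 0.001, 1.0, -0.003]
contact_force: [1.7, 0.3, -1.1]
gripper_width: 0.31
grasp_force: 62.9
```

```bash
cat > axis.py <<'E'
from h import *
import sys
np.set_printoptions(precision=4,suppress=True)
g=grab_frame('side');s=manip.state();t=s['tool_pos'];p=g['pixels'];print(s['time'],t,s['contact_force'])
R=cv2.Rodrigues(np.array(g['rvec'],float))[0];tv=np.array(g['tvec']).ravel();C=-R.T@tv
v,u=np.mgrid[0:480,0:640]
D=np.stack([(u-g['cx'])/g['fx'],(v-g['cy'])/g['fy'],np.ones_like(u)],-1)@R
P=C+D*((t[1]-C[1])/D[...,1])[...,None]   # every pixel cut with the plane y = tool y
d=P-t
h=cv2.cvtColor(p,cv2.COLOR_RGB2HSV)
m=(abs(d[...,0])<.03)&(d[...,2]<-.02)&(d[...,2]>-.15)&(h[...,0]>100)&(h[...,0]<130)&(h[...,1]>90)
zs=[];xs=[]
for r in np.unique(np.where(m)[0]):
    k=np.where(m[r])[0]
    if len(k)>=2: xs.append(d[r,k,0].mean());zs.append(d[r,k,2].mean());print(r,len(k),(xs[-1]*1e3).round(1),(zs[-1]*1e3).round(1),end=' | ')
f=np.polyfit(zs,xs,1);print('\nlean deg',np.degrees(f[0]),'x at tool',f[1],'x at -.1',f[1]-.1*f[0])
x,y=int(np.where(m)[1].mean())-40,int(np.where(m)[0].mean())-35
save(sys.argv[1],cv2.resize(p[y:y+60,x:x+80],(800,600),interpolation=cv2.INTER_CUBIC))
E
python3 axis.py s4.png
```

```text
9.25 [ 0.5096 -0.2397  0.2638] [ 0.1788  0.2026 -2.4388]
159 3 -3.4 -22.2 | 160 3 -3.4 -25.6 | 161 4 -1.8 -29.2 | 162 4 -1.9 -32.7 | 163 4 -1.9 -36.2 | 164 4 -1.9 -39.8 | 165 4 -1.9 -43.3 | 166 3 -3.6 -46.7 | 167 2 -2.0 -50.4 | 168 2 -2.0 -54.0 | 169 3 -0.5 -57.6 | 170 3 -0.5 -61.2 | 171 2 -2.1 -64.7 | 172 3 -0.5 -68.4 | 173 3 -0.6 -72.1 | 174 8 13.5 -76.7 | 175 9 13.4 -80.3 | 176 9 13.4 -84.0 | 177 9 13.4 -87.7 | 178 9 12.6 -91.3 | 179 9 12.6 -95.0 | 180 9 11.9 -98.7 | 181 9 11.2 -102.4 | 182 7 12.7 -106.2 | 183 3 5.7 -109.5 | 186 3 25.4 -122.2 | 187 2 27.0 -126.2 | 188 2 27.1 -130.0 | 
lean deg -15.827529005677022 x at tool -0.013737481973491004 x at -.1 0.013886767386905826
```

View pics/s4.png

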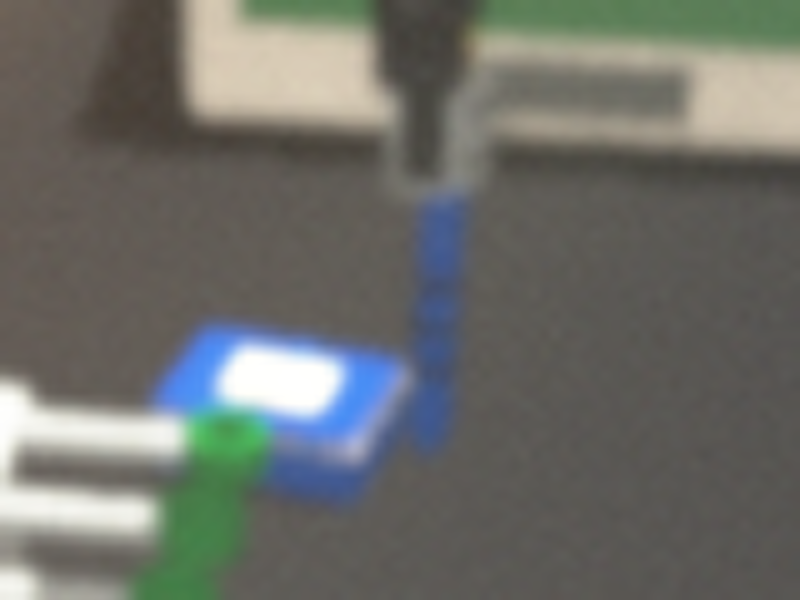

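Lean is about 2–3° with the tip close to the tool axis, which is good enough for a 17 bore. I'll try the middle ring first.

Call:
{"fn": "servo_tool", "kwargs": {
  "deltas": [
    [[0, 0.02, 0, 0.005, 0], [0, 0.03, 0, 0, 0], [0, 0.0268, 0, 0, 0], [0, 0, 0, 0, 0], [0, 0, 0, -0.01, 0], [0, 0, 0, -0.01, 0], [0, 0, 0, -0.004, 0], [0, 0, 0, 0, 0]]
  ]
}}

```text
time: 10.05
tool_pos: [0.584, -0.2389, 0.2413]
tool_rot: [-0.001, 0.001, 1.0, 0.0]
contact_force: [-0.4, -0.3, -1.1]
gripper_width: 0.308
grasp_force: 63.2
```

```bash
python3 axis.py s5.png
python3 - <<'E'
from h import *
p,W=pts('top')
h=cv2.cvtColor(p,cv2.COLOR_RGB2HSV);print(manip.state()['time'])
E
```

```text
10.1 [ 0.5842 -0.239   0.2418] [-0.5974 -0.2281 -2.2442]
165 3 -5.0 -25.6 | 166 4 -3.3 -29.3 | 167 4 -3.2 -32.8 | 168 4 -3.1 -36.4 | 169 4 -3.0 -40.0 | 170 4 -2.9 -43.7 | 171 4 -2.8 -47.3 | 172 8 -12.5 -50.3 | 173 5 -10.1 -54.1 | 174 3 -0.9 -58.4 | 175 5 2.4 -62.3 | 176 5 5.8 -66.2 | 177 5 5.9 -69.9 | 178 6 7.7 -73.7 | 179 7 2.8 -77.1 | 180 5 -8.9 -80.0 | 181 5 -16.7 -83.2 | 182 4 -14.9 -87.1 | 183 2 -1.7 -91.8 | 184 6 -13.1 -94.8 | 185 7 -12.1 -98.7 | 186 7 -12.0 -102.5 | 187 6 -12.9 -106.2 | 
lean deg 5.834134373060786 x at tool 0.0017014011664632223 x at -.1 -0.008481084214905368
10.15
```

View pics/s5.png

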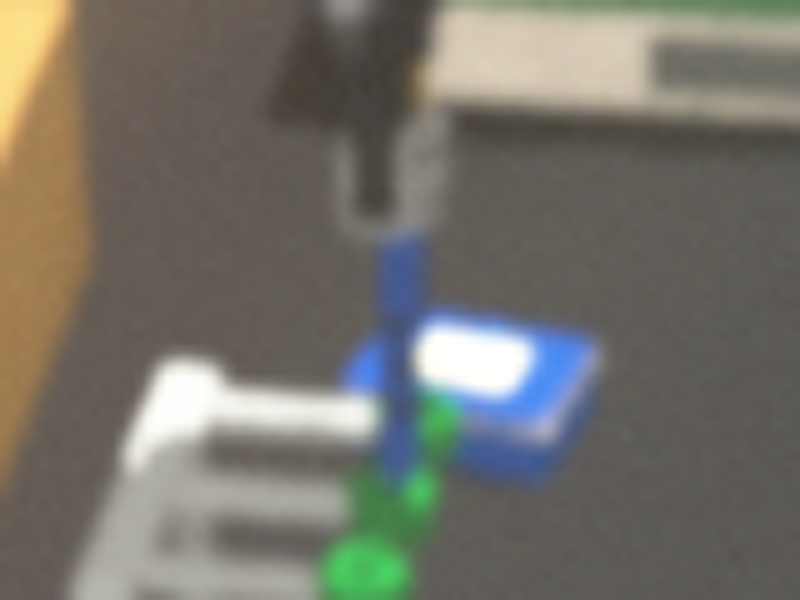

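The tip sits just above the middle ring's top centre: tip (400,480), ring about (395,490). Lowering in small steps while watching the force.

Call:
{"fn": "servo_tool", "kwargs": {
  "deltas": [
    [[0, 0.001, 0.0005, -0.003, 0], [0, 0, 0, -0.003, 0], [0, 0, 0, -0.003, 0], [0, 0, 0, -0.002, 0], [0, 0, 0, 0, 0], [0, 0, 0, 0, 0], [0, 0, 0, 0, 0], [0, 0, 0, 0, 0]]
  ]
}}

```text
time: 10.95
tool_pos: [0.5872, -0.2381, 0.2361]
tool_rot: [0.002, 0.0, 1.0, -0.0]
contact_force: [-2.3, 5.0, 13.4]
gripper_width: 0.314
grasp_force: 64.9
```

Call:
{"fn": "servo_tool", "kwargs": {
  "deltas": [
    [[0, 0, 0.0015, 0, 0], [0, 0, 0.0015, 0, 0], [0, 0, 0, 0, 0], [0, 0, 0, 0, 0], [0, 0, 0, 0, 0], [0, 0, 0, 0, 0], [0, 0, 0, 0, 0], [0, 0, 0, 0, 0]]
  ]
}}

```text
time: 11.75
tool_pos: [0.5871, -0.2369, 0.2361]
tool_rot: [0.002, 0.001, 1.0, -0.002]
contact_force: [-2.2, -0.7, 13.0]
gripper_width: 0.311
grasp_force: 64.4
```

Call:
{"fn": "servo_tool", "kwargs": {
  "deltas": [
    [[0, -0.002, 0, 0, 0], [0, -0.001, 0, 0, 0], [0, 0, 0, 0, 0], [0, 0, 0, 0, 0], [0, 0, 0, 0, 0], [0, 0, 0, 0, 0], [0, 0, 0, 0, 0], [0, 0, 0, 0, 0]]
  ]
}}

```text
time: 12.55
tool_pos: [0.5852, -0.2369, 0.2361]
tool_rot: [0.004, 0.001, 1.0, -0.002]
contact_force: [2.2, 0.5, 10.5]
gripper_width: 0.312
grasp_force: 64.3
```

The tip is captured in a 10 bore: it springs back in both directions and stays about 3 mm in. So the middle ring is narrow, but it tells me where the ring centre is. Next is the left ring.

Call:
{"fn": "servo_tool", "kwargs": {
  "deltas": [
    [[0, 0, 0, 0.01, 0], [0, 0, 0, 0.012, 0], [0, 0.0028, 0.0184, 0, 0], [0, 0.003, 0.03, 0, 0], [0, 0, 0, 0, 0], [0, 0, 0, 0, 0], [0, 0, 0, -0.006, 0], [0, 0, 0, -0.006, 0]]
  ]
}}

```text
time: 13.35
tool_pos: [0.5885, -0.1874, 0.2407]
tool_rot: [-0.0, 0.001, 1.0, 0.0]
contact_force: [0.3, -0.9, -1.4]
gripper_width: 0.306
grasp_force: 63.0
```

Call:
{"fn": "servo_tool", "kwargs": {
  "deltas": [
    [[0, 0, 0, -0.003, 0], [0, 0, 0, -0.003, 0], [0, 0, 0, -0.002, 0], [0, 0, 0, -0.002, 0], [0, 0, 0, 0, 0], [0, 0, 0, 0, 0], [0, 0, 0, 0, 0], [0, 0, 0, 0, 0]]
  ]
}}

```text
time: 14.15
tool_pos: [0.5895, -0.1877, 0.2361]
tool_rot: [0.002, 0.001, 1.0, -0.001]
contact_force: [-4.0, 2.5, 13.7]
gripper_width: 0.31
grasp_force: 64.8
```

Call:
{"fn": "servo_tool", "kwargs": {
  "deltas": [
    [[0, -0.0015, 0.001, 0, 0], [0, -0.0015, 0, 0, 0], [0, 0, 0, 0, 0], [0, 0, 0, 0, 0], [0, 0, 0, 0, 0], [0, 0, 0, 0, 0], [0, 0, 0, 0, 0], [0, 0, 0, 0, 0]]
  ]
}}

```text
time: 14.95
tool_pos: [0.5876, -0.1872, 0.2361]
tool_rot: [0.003, 0.001, 1.0, -0.001]
contact_force: [-0.7, -0.4, 10.9]
gripper_width: 0.311
grasp_force: 64.3
```

Left seats at the same depth, so it is narrow too. That leaves the right ring.

Call:
{"fn": "servo_tool", "kwargs": {
  "deltas": [
    [[0, 0, 0, 0.01, 0], [0, 0, 0, 0.014, 0], [0, 0, -0.025, 0, 0], [0, 0, -0.038, 0, 0], [0, 0, -0.038, 0, 0], [0, 0, 0, 0, 0], [0, 0, 0, -0.008, 0], [0, 0, 0, -0.006, 0]]
  ]
}}

```text
time: 15.75
tool_pos: [0.5854, -0.2863, 0.2404]
tool_rot: [-0.0, 0.001, 1.0, 0.001]
contact_force: [-0.2, -0.0, -1.5]
gripper_width: 0.305
grasp_force: 62.9
```

Call:
{"fn": "servo_tool", "kwargs": {
  "deltas": [
    [[0, 0, 0, -0.003, 0], [0, 0, 0, -0.003, 0], [0, 0, 0, -0.002, 0], [0, 0, 0, -0.002, 0], [0, 0, 0, 0, 0], [0, 0, 0, 0, 0], [0, 0, 0, 0, 0], [0, 0, 0, 0, 0]]
  ]
}}

```text
time: 16.55
tool_pos: [0.5857, -0.2872, 0.2316]
tool_rot: [0.0, 0.001, 1.0, -0.0]
contact_force: [0.3, -0.4, -1.2]
gripper_width: 0.313
grasp_force: 62.9
```

No resistance, so the right ring is the wide one. I'll guide the handle down, following the small lean in x.

Call:
{"fn": "servo_tool", "kwargs": {
  "deltas": [
    [[0, 0, 0, -0.006, 0], [0, 0.0003, 0, -0.006, 0], [0, 0.0003, 0, -0.006, 0], [0, 0.0003, 0, -0.006, 0], [0, 0.0003, 0, -0.006, 0], [0, 0.0003, 0, -0.006, 0], [0, 0, 0, 0, 0], [0, 0, 0, 0, 0]]
  ]
}}

```text
time: 17.35
tool_pos: [0.5871, -0.2871, 0.1951]
tool_rot: [-0.0, 0.001, 1.0, 0.0]
contact_force: [0.1, 0.0, -2.4]
gripper_width: 0.31
grasp_force: 62.9
```

Call:
{"fn": "servo_tool", "kwargs": {
  "deltas": [
    [[0, 0.0003, 0, -0.006, 0], [0, 0.0003, 0, -0.006, 0], [0, 0.0003, 0, -0.006, 0], [0, 0.0003, 0, -0.006, 0], [0, 0.0003, 0, -0.006, 0], [0, 0.0003, 0, -0.006, 0], [0, 0, 0, 0, 0], [0, 0, 0, 0, 0]]
  ]
}}

```text
time: 18.15
tool_pos: [0.5889, -0.2871, 0.1591]
tool_rot: [-0.0, 0.001, 1.0, 0.0]
contact_force: [-0.1, -0.4, -1.2]
gripper_width: 0.309
grasp_force: 62.9
```

Call:
{"fn": "servo_tool", "kwargs": {
  "deltas": [
    [[0, 0, 0, -0.004, 0], [0, 0, 0, -0.004, 0], [0, 0, 0, -0.003, 0], [0, 0, 0, -0.002, 0], [0, 0, 0, 0, 0], [0, 0, 0, 0, 0], [0, 0, 0, 0, 0], [0, 0, 0, 0, 0]]
  ]
}}

```text
time: 18.95
tool_pos: [0.5891, -0.2872, 0.1465]
tool_rot: [0.0, 0.001, 1.0, -0.0]
contact_force: [0.6, -0.5, -1.5]
gripper_width: 0.308
grasp_force: 62.9
```

Call:
{"fn": "servo_tool", "kwargs": {
  "deltas": [
    [[0, 0, 0, -0.002, 0], [0, 0, 0, -0.001, 0], [0, 0, 0, -0.001, 0], [0, 0, 0, -0.001, 0], [0, 0, 0, 0, 0], [0, 0, 0, 0, 0], [0, 0, 0, 0, 0], [0, 0, 0, 0, 0]]
  ]
}}

```text
time: 19.75
tool_pos: [0.5889, -0.2871, 0.1413]
tool_rot: [-0.0, 0.001, 1.0, 0.0]
contact_force: [-0.3, -0.1, -0.6]
gripper_width: 0.313
grasp_force: 63.0
```

Call:
{"fn": "servo_tool", "kwargs": {
  "deltas": [
    [[0, 0, 0, -0.001, 0], [0, 0, 0, -0.001, 0], [0, 0, 0, -0.0005, 0], [0, 0, 0, 0, 0], [0, 0, 0, 0, 0], [0, 0, 0, 0, 0], [0, 0, 0, 0, 0], [0, 0, 0, 0, 0]]
  ]
}}

```text
time: 20.55
tool_pos: [0.5892, -0.2872, 0.141]
tool_rot: [0.0, 0.001, 1.0, -0.0]
contact_force: [-4.0, 1.6, 7.4]
gripper_width: 0.308
grasp_force: 63.8
```

Contact at 7 N: the head is on the ring. Releasing and retreating upward.

Call:
{"fn": "servo_tool", "kwargs": {
  "deltas": [
    [[31, 0, 0, 0.001, 0], [45, 0, 0, 0, 0], [70, 0, 0, 0, 0], [100, 0, 0, 0, 0], [100, 0, 0, 0, 0], [100, 0, 0, 0, 0], [100, 0, 0, 0.005, 0], [100, 0, 0, 0.01, 0]]
  ]
}}

```text
time: 21.35
tool_pos: [0.5884, -0.2868, 0.1542]
tool_rot: [-0.001, 0.001, 1.0, 0.001]
contact_force: [-0.1, 0.4, 0.1]
gripper_width: 1.0
grasp_force: 0.0
```

Call:
{"fn": "servo_tool", "kwargs": {
  "deltas": [
    [[100, 0, 0, 0.015, 0], [100, 0, 0, 0.02, 0], [100, 0, 0, 0.03, 0], [100, -0.02, 0, 0.03, 0], [100, -0.04, 0, 0.03, 0], [100, -0.04, 0, 0, 0], [100, 0, 0, 0, 0], [100, 0, 0, 0, 0]]
  ]
}}

```text
time: 22.15
tool_pos: [0.4888, -0.2873, 0.2817]
tool_rot: [0.001, 0.001, 1.0, -0.001]
contact_force: [0.2, 0.3, 0.2]
gripper_width: 1.002
grasp_force: 0.0
```

Run:
```python
from h import *
s=manip.state();print(s['time'],s['tool_pos'],s['gripper_width'],s['contact_force'])
p,W=pts('side')
a=cv2.resize(p[150:240,250:340],(600,600),interpolation=cv2.INTER_CUBIC);save('fin.png',a)
w=W[150:240,250:340].reshape(-1,3);k=(abs(w[:,0]-.585)<.03)&(abs(w[:,1]+.287)<.03)&(w[:,2]>.126)&(w[:,2]<.2);print(k.sum(),w[k].mean(0),w[k][:,2].max())
```

```text
22.15 [ 0.48877945 -0.28733928  0.2816564 ] 1.0019096499082223 [0.21090211 0.30830102 0.2021334 ]
111 [ 0.58341296 -0.28012946  0.14938444] 0.17513636849464725
```

View pics/fin.png

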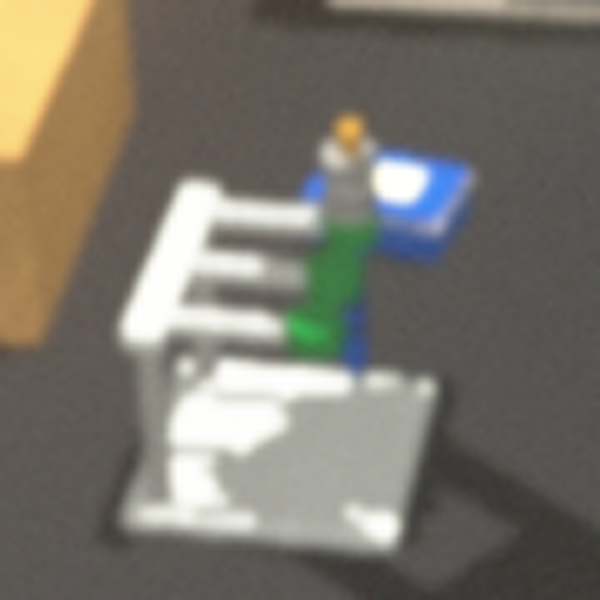

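The head rests on the right ring at (348,200), the handle hangs below at (357,345), and the tube top is at 0.175 m, against an expected 0.173. Handing it in.

```bash
python3 -c "
from plant import manip
print(manip.job_done())"
```

```text
the job is handed in; nothing more can be done
None
```

The blue-handled punch hangs upright in the right-hand (-y) ring, the only wide one, with its steel head resting on the ring; the job was handed in at about 22 s, and nothing else was moved on purpose.

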